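# Index a seedling tilt stand by its worm crank and clamp it

### The job

Crank the seedling tilt stand's blue handwheel clockwise (seen from above) by its red handle, turn after turn, until the platform has tipped one division and its roller seats gently but firmly on the red stop; go by feel at the end and do not force it. Then swing the yellow-tipped clamp lever fully over to lock the stand, and let go, leaving the other things on the bench alone.

Things in the scene. Friction and masses are not known exactly. Their poses are not given: they have to be found in the camera images.
- stand: fixed grey tilt stand; origin under it at bench level, z up. In its frame: grey base plate 340 x 380 x 14 mm thick spanning x -190..150, y -190..190 mm; the tray platform's tilt axis runs along y at x 0, z 95 mm; the worm shaft (crank axis) is vertical at x -70, y -130 mm; nothing but the crank handle rises above z 180 mm
- crank_axis (a point): point on the vertical axis of the blue handwheel (120 mm diameter, top at z 177 mm), at the height of the middle of the red handle. It drives the platform by a 40:1 worm; clockwise from above tips the platform's far (+x) side and the roller down, 2.5 to 4 turns in all. Drag at the handle is 2 to 3 N when slow, about 6 N at 0.1 m/s; the worm stays where it is left
- handle_grip (a point): middle of the upright red crank handle, a cylinder 22 mm in diameter and 52 mm tall (26 mm above and below about this point) that spins freely on its own pin, 45 mm from the crank axis; grip it from above and carry it round in a circle, without turning the gripper. About z 207 mm; its foot is at z 178 mm on the handwheel
- platform: tilting platform with a tray of seedlings, 180 x 150 mm, origin on the tilt axis level with the stand's origin; starts within 4 degrees of level, one division is about 30 degrees. It carries a brass worm wheel and a yellow arm with the roller
- roller (a point): centre of the dark steel roller (16 mm diameter, axis along the stand's y) at the end of the yellow arm, 110 mm from the tilt axis; it comes down on the red stop, one turn of the crank lowers it by about 17 mm. Once it touches, the pull along the handle's path grows by about 0.8 N/mm; each 1 N beyond the 2 to 3 N drag presses it on with about 16 N (40 N at about 3 N, 250 N at about 15 N beyond)
- stop: adjustable stop fixed on the stand at x 106, y -95 mm; origin on the base plate (z 14 mm). Its red 34 x 34 mm head, on a jack screw, was set by hand: its flat top is anywhere 48 to 60 mm above this origin (z 62 to 74 mm) and is not reported, so the seat must be felt. Seated: roller pressing on it with at least 40 N; over 250 N is forcing it
- clamp (a joint): angle of the clamp lever in rad: 0 to 0.12 at the start (open, leaning to the stand's -y), 1.0 fully over (locked, leaning to +y, against its end stop). It swings about a pivot at x -150, y 60, z 36 mm in the stand's frame, in the stand's y-z plane; upright at 0.5; light friction (under 1.5 N at the tip), stays where it is left
- clamp_tip (a point): centre of the yellow ball (26 mm diameter) at the end of the clamp lever's 10 mm steel rod, 85 mm from the pivot; about z 110 mm; its housing is 50 x 70 x 25 mm on the base plate. Push the ball or the rod below it along the stand's +y
- bottle: bystander: clear plastic bottle, 62 mm diameter, 190 mm tall, origin under its centre
- pot: bystander: terracotta seedling pot, 72 mm diameter, 70 mm tall (about 120 mm with the seedling), origin under its centre
- tissues: bystander: blue tissue box, 85 x 110 x 70 mm, origin under its centre

How it is judged (in metres and radians):
On the way, in this order (a step that is already met when the one before it is completed fails the run):
1. the roller is pressed on the red stop with at least 40 N while the clamp lever is still open (contact force between platform and stop above 40 N and value of joint clamp below 0.4 rad), for 0.2 s.
2. the clamp lever is fully over (at least 0.9 of its 1.0 rad) (value of joint clamp above 0.9 rad), for 0.2 s.
At the end, for the whole second after the job is handed in: The roller rests on the red stop (touching it with more than 1 N), the clamp lever is at 0.9 rad or more, the bystanders are within 30 mm of their starts and upright, and the fingers touch nothing (contact force between platform and stop above 1 N and value of joint clamp above 0.9 rad and contact force between the fingers and anything else below 0.5 N).
It fails at once if the roller is forced onto the stop with more than 250 N (contact force between platform and stop above 250 N).
It fails at once if the clamp lever is thrown before the roller sits on the stop (value of joint clamp above 0.5 rad and contact force between platform and stop below 1 N).
It fails at once if a bystander (bottle, pot, tissue box) is moved by more than 30 mm or tipped (distance of any of bottle, pot, tissues from where it was at the start of the episode above 0.03 m or angle between any of bottle, pot, tissues's own z axis and vertical above 0.35 rad).
It also fails if it takes over 72 s, if anything falls off the work surface, if the arm or the gripper's body presses on something with over 40 N, if the wrist force passes 120 N, or if a joint passes its speed limit or range.

### The arm

A 7-joint arm with a two-finger parallel gripper is mounted at the origin on the work surface. World frame = base frame: x ahead of the robot, y to its left, z up, the work surface at z = 0. Lengths are in m, angles in degrees, forces in N, time in s.
With the tool pointing down it reaches from about 0.425 to 0.95 m from the base axis. Payload 4.7 kg.
Tool frame: the origin (TCP) lies at the very end of the fingers, on their centre line; the grasp point (between the pads) lies 19 mm behind it; z points along the fingers, y is the direction in which the jaws open and shut (so a half turn about z gives the same grasp; the last joint's range is limited). The gripper opens to 87 mm and grips with 3 to 60 N. Pads are 19 mm wide; open, the fingers measure 117 mm over their backs; the gripper's body (75 mm by 190 mm) begins 51 mm behind the grasp point.
Start: joints at [71.339, 26.849, -2.785, 87.806, 1.381, 65.374, -4.715], TCP at [0.197, -0.645, 0.223] pointing down, gripper open.
Joint ranges: [-148.3, 148.3], [-19.14, 114.17], [-79.39, 73.82], [5.75, 140.21], [-59.74, 239.74], [12.07, 113.84], [-152.46, 152.46]. Speed limits (degrees/s): [147.25, 147.25, 180, 180, 180, 180, 180].

### API

Orientations are given as [roll, pitch, yaw] about the fixed x, y, z axes, in that order (R = Rz(yaw) Ry(pitch) Rx(roll)).
In Python, from rig import state, cams, hand_in gives the robot as it stands.
- The arm moves only by the tool drive_tool, never from a script. Its argument "deltas" is a list of rows, each a list of 3 entries, a list of its own where there are three numbers: the shift along the tool's x, y, z in mm, then the turn about the tool's z in rad, then the opening, from 0 (shut) to 1 (fully open). A call has 1 to 5 rows; each row is the pose to reach, as a shift and turn from the pose commanded when the call began, along the tool's axes at that moment; what a row does not reach only later rows make up. A row lasts 1/10 s, in which the tool goes at most 50 mm and 8.59 degrees, less where a joint would pass 70% of its speed; a pose out of reach is approached as far as the arm can. A call with a gripper value outside its range is refused whole. The fingers move at their own pace and stop on an object; "force" is the grip in N (left out, the last holds). Time passes only in rows, so rows that repeat a pose let the fingers close. It gives the time, the measured TCP pose, the force and the opening at its end, in the units of the state.
- state(): the state, without advancing time (a new reading comes with each control period).
- cams.grab_frame(name): name is "side" or "top"; returns a dict with "frame" (400x640x3 uint8, red, green, blue), "fx", "fy", "cx", "cy" (pixels), "world_to_cam" (4x4, takes a point from world to camera coordinates). Camera axes: x right, y up, looking along -z (the intrinsics and any distortion apply to the point x, -y, -z); pixel columns grow to the right and rows downward; lengths in m; the calibration is good to about 2 mm. A picture is of the moment at which its call begins. There is no depth.
- hand_in(): hands the job in, once; it reports no verdict.
The state is a dict: "clock": time; "qpos": joint angles; "joint_velocities": joint speeds; "joint_efforts": joint torques, N m; "tool_pos": TCP position; "tcp_rot": TCP orientation; "contact_force": force on the tool from outside, world axes, zero at the start; "ft_torque": the same for the moment, N m; "opening": finger opening in m.
Only numpy, scipy, OpenCV 4.12 (cv2) and the standard library are available. Lean on these libraries where they do the work, as an engineer would, in place of code of your own. Each camera call takes 0.05 s, during which the arm holds its last target.

## Working session

There is one attempt and no reset: what is moved stays moved. The work goes in short steps, Python scripts to look and compute and a tool call to move; the robot and the scene stay as the last step left them, time stands still between calls to the robot, and variables do not carry over. Pictures are saved under pics/ and viewed, and the job is handed in when it is done.

Besides the shell and the picture viewer there is one more tool, called after ">>>" as a command line: name --argument value ..., lists and objects as JSON in quotes. drive_tool: Moves the arm, as the interface text tells. Its arguments: {"type":"object","properties":{"deltas":{"type":"array","items":{"type":"array"}},"force":{"type":"number"}},"required":["deltas"]}

```bash
mkdir -p pics; ls
python3 - <<'E'
from rig import state,cams
import cv2
s=state();print(s)
for n in("side","top"):
    f=cams.grab_frame(n);cv2.imwrite(f"pics/{n}0.png",f["frame"][:,:,::-1]);print(n,f["fx"],f["fy"],f["cx"],f["cy"],f["world_to_cam"].tolist(),[k for k in f])
E
```

```text
pics
{'clock': 0.0, 'qpos': array([71.34002754, 26.89656873, -2.78494892, 87.87610842,  1.38110221,
       65.37514351, -4.71465733]), 'joint_velocities': array([-0.03656523,  0.08491553,  0.04079229, -0.00016899, -0.01577119,
       -0.00575035,  0.01049211]), 'joint_efforts': array([ 6.19214024e-04, -5.07971263e+01, -8.11530277e-02, -2.36148119e+01,
       -6.15916355e-02,  3.78408493e-02,  1.73342532e-04]), 'tool_pos': array([ 0.19722881, -0.64489111,  0.22149054]), 'tcp_rot': array([-1.79885831e+02,  4.26226914e-03,  1.70074751e+01]), 'contact_force': array([ 0.35897974,  0.35791754, -0.85243366]), 'ft_torque': array([ 0.01643188, -0.01262399, -0.03797394]), 'opening': 0.08737350584390327}
side 379.73632930404307 379.73632930404307 312.59605385959827 200.2708306136758 [[0.9232612075296591, -0.38384879375415204, -0.01577485988395962, -0.5251795393203643], [0.19215008449865512, 0.4258374776644131, 0.8841610643110057, -0.2791348358979483], [-0.33266663147667186, -0.8193427525461449, 0.46691580199439736, -0.6787890408669977], [0.0, 0.0, 0.0, 1.0]] ['frame', 'fx', 'fy', 'cx', 'cy', 'world_to_cam']
top 427.0067193813998 427.0067193813998 319.4255920296351 210.95769973958363 [[-0.000674132171598457, -0.9997836812984627, 0.020787884815651476, 0.03248179297171925], [0.9952378410901777, 0.0013555026696646202, 0.09746692913329584, -0.6255152996592741], [-0.09747402324710723, 0.0207545951973559, 0.995021638744714, -1.065432863159452], [0.0, 0.0, 0.0, 1.0]] ['frame', 'fx', 'fy', 'cx', 'cy', 'world_to_cam']
```

View pics/side0.png

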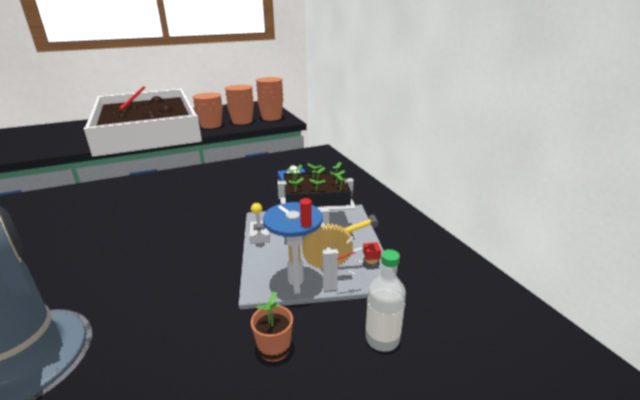

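View pics/top0.png

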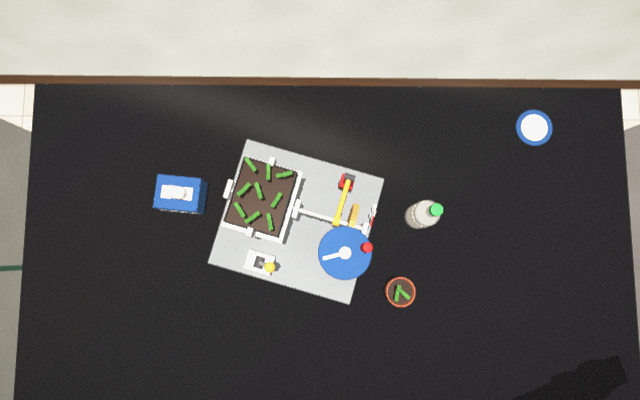

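The side view shows the red handle at about (306,213), the wheel at (293,218), the yellow ball at (257,209), the roller at (373,222) and the stop at (371,252). In the top view the wheel is at (345,253), the handle at (368,247), the ball at (269,267) and the stop at (346,182). The bottle and pot stand to the right of the wheel. Next I triangulate these points.

```bash
cat > h.py <<'E'
import numpy as np,cv2
from rig import state,cams
def ray(f,u,v):
    W=f["world_to_cam"];R=W[:3,:3];t=W[:3,3]
    d=R.T@np.array([(u-f["cx"])/f["fx"],-(v-f["cy"])/f["fy"],-1.]);return -R.T@t,d/np.linalg.norm(d)
def plane(f,u,v,z):
    o,d=ray(f,u,v);return o+d*(z-o[2])/d[2]
def tri(fa,a,fb,b):
    o1,d1=ray(fa,*a);o2,d2=ray(fb,*b)
    s,_,_,_=np.linalg.lstsq(np.c_[d1,-d2],o2-o1,rcond=None)
    p,q=o1+s[0]*d1,o2+s[1]*d2;return (p+q)/2,np.linalg.norm(p-q)
def proj(f,p):
    c=f["world_to_cam"]@np.r_[p,1];return np.array([f["cx"]+f["fx"]*c[0]/-c[2],f["cy"]+f["fy"]*c[1]/c[2]])
RNG={"red":[((0,150,80),(6,255,255)),((174,150,80),(180,255,255))],"blue":[((100,140,60),(120,255,255))],"yellow":[((20,150,120),(32,255,255))]}
def blobs(f,col,amin=15):
    h=cv2.cvtColor(f["frame"],cv2.COLOR_RGB2HSV);m=0
    for a,b in RNG[col]: m=m|cv2.inRange(h,a,b)
    n,l,s,c=cv2.connectedComponentsWithStats(m)
    return [(s[i].tolist(),c[i].round(1).tolist()) for i in range(1,n) if s[i,4]>=amin],m
E
python3 - <<'E'
from h import *
for n in("side","top"):
    f=cams.grab_frame(n)
    for c in RNG: print(n,c,blobs(f,c)[0])
    im=f["frame"][:,:,::-1]
    cr=im[140:320,200:420] if n=="side" else im[120:320,200:400]
    cv2.imwrite(f"pics/{n}z.png",cv2.resize(cr,None,fx=3,fy=3,interpolation=cv2.INTER_CUBIC)[:600,:800])
E
```

```text
side red [([119, 87, 25, 23, 95], [128.3, 101.2]), ([300, 197, 12, 30, 287], [305.6, 211.3]), ([364, 243, 16, 17, 232], [371.6, 250.8]), ([338, 253, 13, 6, 15], [343.5, 255.9])]
side blue [([278, 170, 8, 10, 57], [281.1, 173.9]), ([283, 201, 16, 10, 105], [292.0, 205.1]), ([264, 205, 58, 31, 927], [288.5, 222.3])]
side yellow [([251, 203, 11, 10, 92], [256.0, 207.2]), ([346, 220, 24, 12, 93], [356.9, 226.0])]
top red [([339, 174, 6, 14, 48], [341.7, 181.7]), ([349, 182, 4, 8, 16], [350.6, 185.8]), ([361, 242, 12, 10, 82], [366.9, 246.8])]
top blue [([516, 110, 36, 36, 334], [533.2, 127.6]), ([153, 174, 48, 37, 953], [177.1, 192.5]), ([319, 227, 53, 52, 1728], [344.3, 253.0])]
top yellow []
```

View pics/sidez.png

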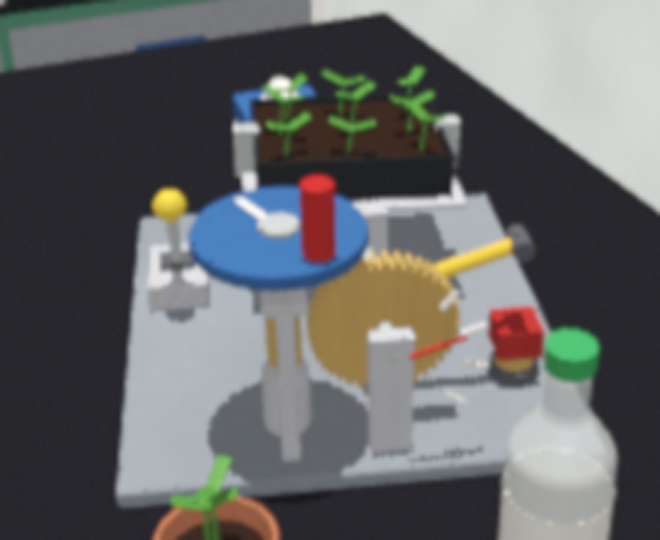

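View pics/topz.png

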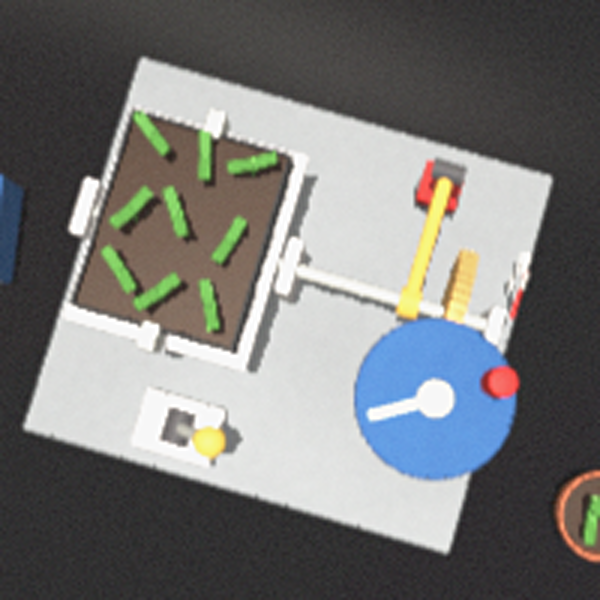

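The zooms confirm these positions. The handle sits at the right of the wheel, the lever leans right (stand -y), and the stand is yawed about -17°.

Run:
```python
from h import *
s=cams.grab_frame("side");t=cams.grab_frame("top")
z=lambda u,v:(u/3+200,v/3+140-0.3); y=lambda u,v:(u/3+200,v/3+120-.3)
C=[plane(t,*y(*p),.014)[:2] for p in [(145,58),(552,175),(450,552),(25,430)]]
C=np.array(C);print(C.round(4).tolist(),[np.linalg.norm(C[i]-C[(i+1)%4]).round(3) for i in range(4)])
ex=(C[0]-C[3])+(C[1]-C[2]);yaw=np.arctan2(ex[1],ex[0]);
ey=(C[0]-C[1])+(C[3]-C[2]);yaw2=np.arctan2(ey[1],ey[0])-np.pi/2
print("yaw",np.degrees([yaw,yaw2]))
yaw=(yaw+yaw2)/2
R=np.array([[np.cos(yaw),-np.sin(yaw)],[np.sin(yaw),np.cos(yaw)]])
O=C.mean(0)+R@[.02,0];print("O",O)
print("axis pred",O+R@[-.07,-.13],"pivot",O+R@[-.15,.06],"stop",O+R@[.106,-.095])
# wheel by blue ellipse
b,m=blobs(t,"blue")
cs=max((c for c in cv2.findContours(m,0,2)[0] if 319<=cv2.boundingRect(c)[0]<330),key=cv2.contourArea);e=cv2.fitEllipse(cv2.convexHull(cs));print(e, "axis by wheel",plane(t,*e[0],.177))
print("hub tri",tri(s,z(279,222),t,y(436,398)))
print("handle top tri",tri(s,z(318,183),t,y(500,380)), "bottom plane side",plane(s,*z(318,255),.180))
print("handle at .233",plane(t,*y(500,380),.233),plane(s,*z(318,183),.233))
print("ball",tri(s,z(170,204),t,y(209,441)))
print("roller",tri(s,z(520,242),t,y(448,171)))
print("pot",plane(t,401,292,.07),"bottle",plane(t,436,210,.19))
```

```text
[[0.8175, 0.2198], [0.7144, -0.1377], [0.3892, -0.0456], [0.4928, 0.3169]] [np.float64(0.372), np.float64(0.338), np.float64(0.377), np.float64(0.339)]
yaw [-16.22823237 -16.0137917 ]
O [0.62269784 0.08279942]
axis pred [ 0.51935371 -0.02265195] pivot [0.49525625 0.18209011] stop [ 0.69815128 -0.03789763]
((344.8121032714844, 252.61062622070312), (51.63752365112305, 53.156105041503906), 110.78022766113281) axis by wheel [ 0.51903752 -0.02009737  0.177     ]
hub tri (array([ 0.5203856 , -0.02105174,  0.18270482]), np.float64(0.0017217192813326551))
handle top tri (array([ 0.53282491, -0.0620093 ,  0.22878694]), np.float64(0.0018442673375528907)) bottom plane side [ 0.53091453 -0.06614311  0.18      ]
handle at .233 [ 0.53189229 -0.06114562  0.233     ] [ 0.53087923 -0.06965679  0.233     ]
ball (array([0.48734444, 0.150137  , 0.11733371]), np.float64(0.0016066103383617317))
roller (array([ 0.69722462, -0.03585024,  0.13223626]), np.float64(0.001758073580404124))
pot [ 0.42345767 -0.16515622  0.07      ] bottle [ 0.61232159 -0.22082928  0.19      ]
```

>>> drive_tool --deltas '[[[0, 0, -40], 0.1, 1], [[20, -20, -80], 0.24, 1], [[50, -47, -80], 0.38, 1], [[85, -79, -80], 0.5, 1], [[120, -112, -80], 0.576, 1]]' --force 40

```text
clock: 0.8
tool_pos: [0.28, -0.502, 0.3028]
tcp_rot: [180.0, -0.0, -16.3]
contact_force: [1.9, 0.2, -0.2]
opening: 0.0874
```

>>> drive_tool --deltas '[[[11, -44, 0], 0, 1], [[22, -90, 0], 0, 1], [[33, -136, 0], 0, 1], [[45, -182, 0], 0, 1], [[56, -226, 0], 0, 1]]'

```text
clock: 1.3
tool_pos: [0.3963, -0.2994, 0.3029]
tcp_rot: [180.0, -0.0, -16.0]
contact_force: [1.1, -0.7, -0.3]
opening: 0.0871
```

>>> drive_tool --deltas '[[[11, -44, 0], 0, 1], [[22, -90, 0], 0, 1], [[33, -136, 0], 0, 1], [[45, -182, 0], 0, 1], [[56, -226, 0], 0, 1]]'

```text
clock: 1.8
tool_pos: [0.5124, -0.0977, 0.3029]
tcp_rot: [180.0, -0.0, -16.0]
contact_force: [1.3, -0.7, -1.4]
opening: 0.0873
```

Run:
```python
from h import *
import time
print(state()["tool_pos"],state()["tcp_rot"],state()["qpos"])
for n in("side","top"):
    f=cams.grab_frame(n)
    im=f["frame"][:,:,::-1]
    cr=im[100:300,200:420] if n=="side" else im[120:320,200:420]
    cv2.imwrite(f"pics/{n}2.png",cv2.resize(cr,None,fx=3,fy=3,interpolation=cv2.INTER_CUBIC)[:600,:800])
```

```text
[ 0.51236048 -0.09770323  0.30285011] [ 1.79997007e+02 -4.62472751e-02 -1.59813390e+01] [  23.44503506    9.91108414  -19.85608328  101.41789369    3.59799879
   69.24239077 -103.39278788]
```

View pics/side2.png

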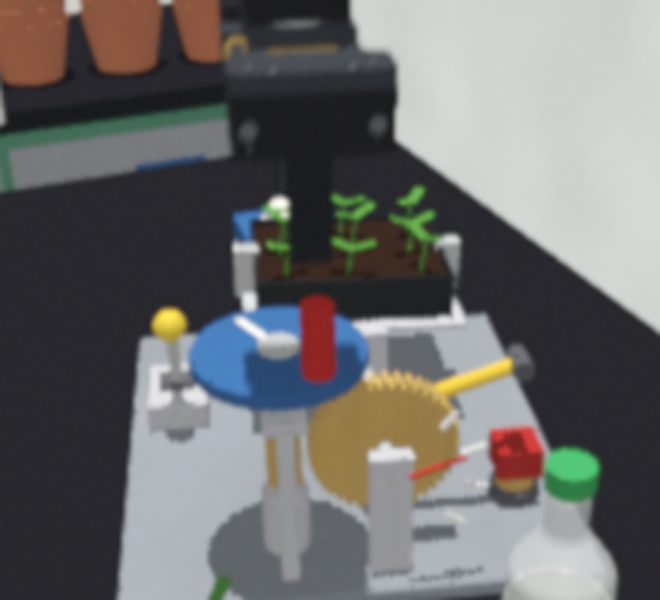

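The gripper hangs above and beside the red handle, with all clear below. Now I align over the handle and descend.

>>> drive_tool --deltas '[[[10, -37, 0], 0, 1], [[10, -37, 30], 0, 1], [[10, -37, 60], 0, 1], [[10, -37, 90], 0, 1], [[10, -37, 111], 0, 1]]'

```text
clock: 2.4
tool_pos: [0.5303, -0.0673, 0.1896]
tcp_rot: [180.0, 0.1, -16.0]
contact_force: [0.1, -0.6, -0.6]
opening: 0.0872
```

Run:
```python
from h import *
print(state()["tool_pos"],state()["contact_force"])
for n in("side","top"):
    f=cams.grab_frame(n)
    im=f["frame"][:,:,::-1]
    cr=im[120:260,220:400] if n=="side" else im[150:300,250:420]
    cv2.imwrite(f"pics/{n}3.png",cv2.resize(cr,None,fx=4,fy=4,interpolation=cv2.INTER_CUBIC)[:600,:800])
```

```text
[ 0.53030335 -0.06732953  0.18958618] [ 0.10908703 -0.64623621 -0.63583525]
```

View pics/side3.png

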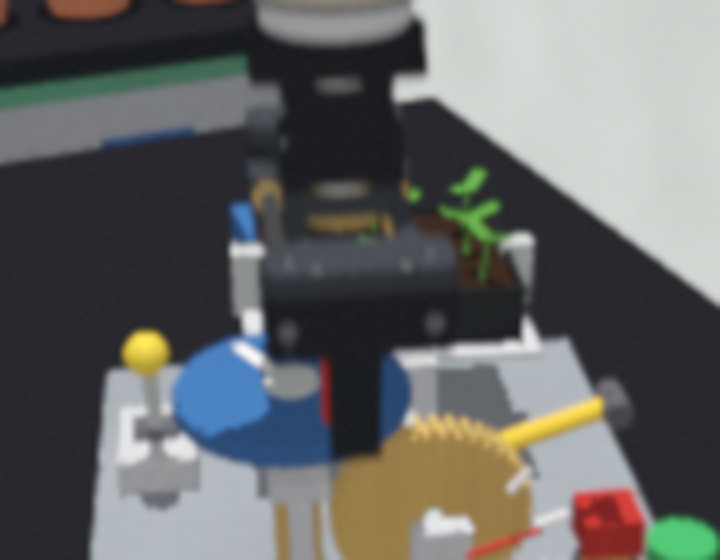

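The near finger sits in front of the handle, with a strip of red showing to its left. I check the lateral alignment numerically.

Run:
```python
from h import *
f=cams.grab_frame("side")
t=state()["tool_pos"];y=np.array([-.2756,-.9613,0])
for p in (t+[0,0,.01],t+y*.05+[0,0,.01],np.array([.532,-.064,.2])): print((proj(f,p)-[220,120])*4)
print(blobs(f,"red"))
```

```text
[343.13480772 382.22220248]
[354.45735228 439.27805739]
[343.44074954 379.56150374]
([([119, 87, 25, 23, 96], [128.4, 101.2]), ([364, 243, 16, 17, 232], [371.6, 250.8]), ([338, 253, 13, 6, 15], [343.5, 255.9])], array([[0, 0, 0, ..., 0, 0, 0],
       [0, 0, 0, ..., 0, 0, 0],
       [0, 0, 0, ..., 0, 0, 0],
       ...,
       [0, 0, 0, ..., 0, 0, 0],
       [0, 0, 0, ..., 0, 0, 0],
       [0, 0, 0, ..., 0, 0, 0]], shape=(400, 640), dtype=uint8))
```

>>> drive_tool --deltas '[[[0, 0, 0], 0, 0.4], [[0, 0, 0], 0, 0.2], [[0, 0, 0], 0, 0.2], [[0, 0, 0], 0, 0.1], [[0, 0, 0], 0, 0.1]]' --force 40

```text
clock: 3.05
tool_pos: [0.5317, -0.0669, 0.192]
tcp_rot: [-180.0, -0.0, -16.0]
contact_force: [-0.6, 0.3, -0.2]
opening: 0.055
```

>>> drive_tool --deltas '[[[0, 0, 0], 0, 0.1], [[0, 0, 0], 0, 0.1]]'

```text
clock: 3.25
tool_pos: [0.5315, -0.0668, 0.1916]
tcp_rot: [180.0, -0.0, -16.0]
contact_force: [-0.4, -0.1, 0.1]
opening: 0.0386
```

>>> drive_tool --deltas '[[[0, 0, 0], 0, 0.1], [[0, 0, 0], 0, 0.1], [[0, 0, 0], 0, 0.1], [[0, 0, 0], 0, 0.1]]'

```text
clock: 3.65
tool_pos: [0.532, -0.0635, 0.1915]
tcp_rot: [-179.8, 0.0, -15.9]
contact_force: [1.5, 6.4, -1.4]
opening: 0.0209
```

Gripped: the opening is 21 mm and the hand was pulled about 3 mm onto the handle, which fits the axis at (0.519,-0.020). Next is the circle in tool axes.

```bash
cat > tab.py <<'E'
import numpy as np,sys
# cumulative commanded positions in tool axes (mm) rel. to C0, centre c
def table(c,start,a0,step,n,r=45):
    p=np.array(start,float)
    out=[]
    k=0
    a=a0
    while k<n:
        rows=[]
        for i in range(5):
            a+=step;q=np.array(c)+r*np.array([np.cos(np.radians(a)),np.sin(np.radians(a))])
            rows.append(np.rint(q-p).astype(int).tolist())
        print(a,rows,(p+rows[-1]).tolist());p=p+rows[-1];k+=1
E
python3 -c "
from tab import *
table((-25,-41.5),(0,0),60,10,1)
table((-25,-41.5),(-40,1),110,20,9)"
```

```text
110 [[-10, 1], [-17, 3], [-25, 4], [-33, 3], [-40, 1]] [-40.0, 1.0]
210 [[-14, -8], [-24, -20], [-29, -35], [-29, -50], [-24, -65]] [-64.0, -64.0]
310 [[10, -12], [24, -20], [39, -22], [54, -20], [68, -12]] [4.0, -76.0]
410 [[10, 12], [15, 27], [15, 42], [10, 57], [0, 69]] [4.0, -7.0]
510 [[-14, 8], [-29, 10], [-44, 8], [-58, 0], [-68, -12]] [-64.0, -19.0]
610 [[-5, -15], [-5, -30], [0, -45], [10, -57], [24, -65]] [-40.0, -84.0]
710 [[15, -2], [30, 0], [44, 8], [54, 20], [59, 35]] [19.0, -49.0]
810 [[0, 15], [-5, 30], [-15, 42], [-29, 50], [-44, 52]] [-25.0, 3.0]
910 [[-15, -2], [-29, -10], [-39, -22], [-44, -37], [-44, -52]] [-69.0, -49.0]
1010 [[5, -15], [15, -27], [29, -35], [44, -38], [59, -35]] [-10.0, -84.0]
```

>>> drive_tool --deltas '[[[-10, 1, 0], 0, 0.1], [[-17, 3, 0], 0, 0.1], [[-25, 4, 0], 0, 0.1], [[-33, 3, 0], 0, 0.1], [[-40, 1, 0], 0, 0.1]]'

```text
clock: 4.15
tool_pos: [0.4951, -0.0549, 0.1916]
tcp_rot: [-179.8, -0.3, -15.9]
contact_force: [9.1, 4.1, -8.4]
opening: 0.0211
```

```bash
python3 -c "
from tab import *
table((-24.2,-43.5),(-40,1),110,16,2)"
```

```text
190 [[-11, -8], [-20, -17], [-26, -28], [-29, -40], [-29, -52]] [-69.0, -51.0]
270 [[4, -12], [11, -23], [21, -31], [32, -36], [45, -38]] [-24.0, -89.0]
```

>>> drive_tool --deltas '[[[-11, -8, 0], 0, 0.1], [[-20, -17, 0], 0, 0.1], [[-26, -28, 0], 0, 0.1], [[-29, -40, 0], 0, 0.1], [[-29, -52, 0], 0, 0.1]]'

```text
clock: 4.65
tool_pos: [0.4811, -0.0023, 0.1916]
tcp_rot: [179.8, -0.3, -16.1]
contact_force: [7.3, -8.8, -4.8]
opening: 0.0213
```

>>> drive_tool --deltas '[[[4, -12, 0], 0, 0.1], [[11, -23, 0], 0, 0.1], [[21, -31, 0], 0, 0.1], [[32, -36, 0], 0, 0.1], [[45, -38, 0], 0, 0.1]]'

```text
clock: 5.15
tool_pos: [0.5305, 0.0251, 0.1914]
tcp_rot: [179.8, 0.3, -16.0]
contact_force: [-7.2, -0.2, 5.2]
opening: 0.021
```

```bash
python3 -c "
from tab import *
from scipy.optimize import least_squares as L
P=np.array([[.532,-.0635],[.4951,-.0549],[.4811,-.0023],[.5305,.0251]])*1000
print(L(lambda v:np.hypot(*(P-v[:2]).T)-v[2],[519,-20,45]).x, (q:=L(lambda v:np.hypot(*(P-v[:2]).T)-45,[519,-20]).x), np.hypot(*(P-q).T))
A=q-[531.7,-66.8]
c=(A@[.9613,-.2756],A@[-.2756,-.9613]);print(c)
table(c,(-24,-89),270,18,10)
d=np.array([530.5-q[0],25.1-q[1]]);print('angle',np.degrees(np.arctan2(d@[-.2756,-.9613],d@[.9613,-.2756])))
"
```

```text
[522.84801261 -19.34474693  45.09678986] [522.76262662 -19.35599699] [45.1001338  45.03994962 45.01867935 45.12430183]
(np.float64(-21.667064260251962), np.float64(-43.14477998914993))
360 [[16, 3], [29, 9], [39, 19], [45, 32], [47, 46]] [23.0, -43.0]
450 [[-2, 14], [-8, 26], [-18, 36], [-31, 43], [-45, 45]] [-22.0, 2.0]
540 [[-14, -2], [-26, -9], [-36, -19], [-42, -31], [-45, -45]] [-67.0, -43.0]
630 [[3, -14], [9, -27], [19, -37], [31, -43], [45, -45]] [-22.0, -88.0]
720 [[14, 2], [27, 8], [37, 18], [43, 31], [45, 45]] [23.0, -43.0]
810 [[-2, 14], [-8, 26], [-18, 36], [-31, 43], [-45, 45]] [-22.0, 2.0]
900 [[-14, -2], [-26, -9], [-36, -19], [-42, -31], [-45, -45]] [-67.0, -43.0]
990 [[3, -14], [9, -27], [19, -37], [31, -43], [45, -45]] [-22.0, -88.0]
1080 [[14, 2], [27, 8], [37, 18], [43, 31], [45, 45]] [23.0, -43.0]
1170 [[-2, 14], [-8, 26], [-18, 36], [-31, 43], [-45, 45]] [-22.0, 2.0]
angle -96.12415559412797
```

The measured points fit a circle of radius 45.1 mm centred on (0.5228,-0.0194). I use that centre from here on.

>>> drive_tool --deltas '[[[16, 3, 0], 0, 0.1], [[29, 9, 0], 0, 0.1], [[39, 19, 0], 0, 0.1], [[45, 32, 0], 0, 0.1], [[47, 46, 0], 0, 0.1]]'

```text
clock: 5.65
tool_pos: [0.567, -0.0285, 0.1916]
tcp_rot: [-179.7, -0.1, -15.8]
contact_force: [3.0, 6.4, -3.0]
opening: 0.0216
```

>>> drive_tool --deltas '[[[-2, 14, 0], 0, 0.1], [[-8, 26, 0], 0, 0.1], [[-18, 36, 0], 0, 0.1], [[-31, 43, 0], 0, 0.1], [[-45, 45, 0], 0, 0.1]]'

```text
clock: 6.15
tool_pos: [0.5116, -0.0629, 0.1916]
tcp_rot: [-179.9, -0.3, -16.0]
contact_force: [7.1, 2.5, -4.9]
opening: 0.021
```

>>> drive_tool --deltas '[[[-14, -2, 0], 0, 0.1], [[-26, -9, 0], 0, 0.1], [[-36, -19, 0], 0, 0.1], [[-42, -31, 0], 0, 0.1], [[-45, -45, 0], 0, 0.1]]'

```text
clock: 6.65
tool_pos: [0.4787, -0.0104, 0.1916]
tcp_rot: [179.7, -0.1, -16.1]
contact_force: [3.1, -8.5, -2.5]
opening: 0.021
```

>>> drive_tool --deltas '[[[3, -14, 0], 0, 0.1], [[9, -27, 0], 0, 0.1], [[19, -37, 0], 0, 0.1], [[31, -43, 0], 0, 0.1], [[45, -45, 0], 0, 0.1]]'

```text
clock: 7.15
tool_pos: [0.532, 0.0248, 0.1915]
tcp_rot: [179.9, 0.4, -15.9]
contact_force: [-6.4, 0.8, 5.5]
opening: 0.021
```

>>> drive_tool --deltas '[[[14, 2, 0], 0, 0.1], [[27, 8, 0], 0, 0.1], [[37, 18, 0], 0, 0.1], [[43, 31, 0], 0, 0.1], [[45, 45, 0], 0, 0.1]]'

```text
clock: 7.65
tool_pos: [0.567, -0.0285, 0.1916]
tcp_rot: [-179.7, -0.1, -15.8]
contact_force: [2.9, 5.9, -2.3]
opening: 0.0207
```

>>> drive_tool --deltas '[[[-2, 14, 0], 0, 0.1], [[-8, 26, 0], 0, 0.1], [[-18, 36, 0], 0, 0.1], [[-31, 43, 0], 0, 0.1], [[-45, 45, 0], 0, 0.1]]'

```text
clock: 8.15
tool_pos: [0.5116, -0.0629, 0.1916]
tcp_rot: [-179.9, -0.3, -16.0]
contact_force: [7.6, 2.0, -5.0]
opening: 0.0207
```

Run:
```python
from h import *
for n in("side","top"):
    f=cams.grab_frame(n)
    im=f["frame"][:,:,::-1]
    cr=im[170:290,280:420] if n=="side" else im[140:280,280:420]
    cv2.imwrite(f"pics/{n}4.png",cv2.resize(cr,None,fx=4,fy=4,interpolation=cv2.INTER_CUBIC)[:600,:800])
print(state()["contact_force"])
```

```text
[-1.03444007  2.5867377   0.35853017]
```

View pics/side4.png

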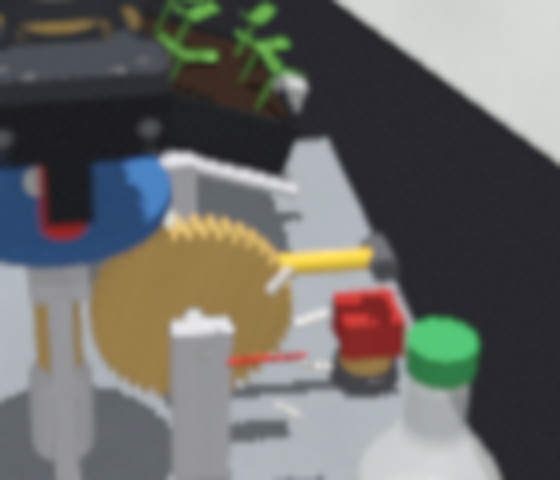

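View pics/top4.png

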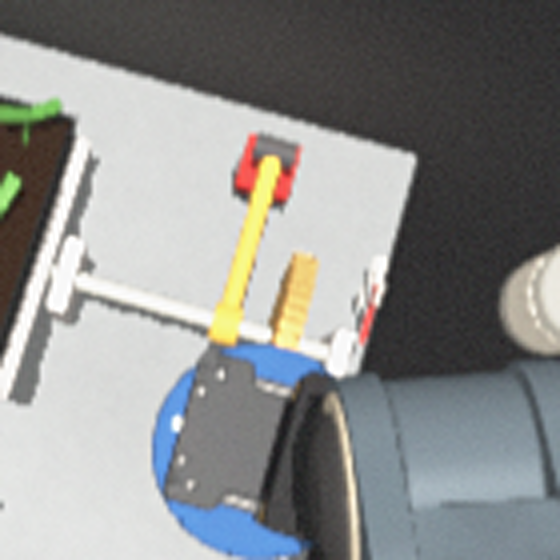

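The side view shows the roller at zoomed (385,258), still well above the red head's top at about y 305, so at least 15 mm of gap remains. I turn another half turn at the same pace.

>>> drive_tool --deltas '[[[-14, -2, 0], 0, 0.1], [[-26, -9, 0], 0, 0.1], [[-36, -19, 0], 0, 0.1], [[-42, -31, 0], 0, 0.1], [[-45, -45, 0], 0, 0.1]]'

```text
clock: 8.75
tool_pos: [0.4787, -0.0106, 0.1915]
tcp_rot: [179.7, -0.0, -16.1]
contact_force: [2.6, -8.0, -2.5]
opening: 0.021
```

>>> drive_tool --deltas '[[[2, -11, 0], 0, 0.1], [[6, -22, 0], 0, 0.1], [[14, -32, 0], 0, 0.1], [[24, -40, 0], 0, 0.1], [[33, -43, 0], 0, 0.1]]'

```text
clock: 9.25
tool_pos: [0.5209, 0.0256, 0.1915]
tcp_rot: [179.9, 0.3, -16.0]
contact_force: [-6.2, 1.1, 5.1]
opening: 0.0215
```

Run:
```python
from h import *
f=cams.grab_frame("side")
im=f["frame"][:,:,::-1].copy()
cr=im[200:280,340:420]
cv2.imwrite(f"pics/side5.png",cv2.resize(cr,None,fx=7,fy=7,interpolation=cv2.INTER_CUBIC))
print(state()["contact_force"],state()["tool_pos"])
yaw=np.radians(-16);R=np.array([[np.cos(yaw),-np.sin(yaw)],[np.sin(yaw),np.cos(yaw)]])
O=np.array([.5228,-.0194])-R@[-.07,-.13];print(O)
for z in(.062,.068,.074):
    print(z,[((proj(f,np.r_[O+R@[.106+a,-.095+b],z])-[340,200])*7).round().tolist() for a,b in((-.017,-.017),(.017,-.017),(.017,.017),(-.017,.017))])
for z in(.07,.076,.082,.088): print('roller',z,((proj(f,np.r_[O+R@[np.sqrt(.11**2-(z-.095)**2),-.095],z])-[340,200])*7).round())
```

```text
[-0.42442667  2.39558417  1.48579334] [0.52313649 0.02567243 0.19154204]
[0.62592117 0.08626941]
0.062 [[188.0, 360.0], [293.0, 352.0], [265.0, 292.0], [163.0, 300.0]]
0.068 [[189.0, 345.0], [295.0, 336.0], [266.0, 277.0], [164.0, 285.0]]
0.074 [[190.0, 329.0], [296.0, 320.0], [267.0, 261.0], [165.0, 269.0]]
roller 0.07 [232. 305.]
roller 0.076 [237. 289.]
roller 0.082 [241. 273.]
roller 0.088 [244. 257.]
```

View pics/side5.png

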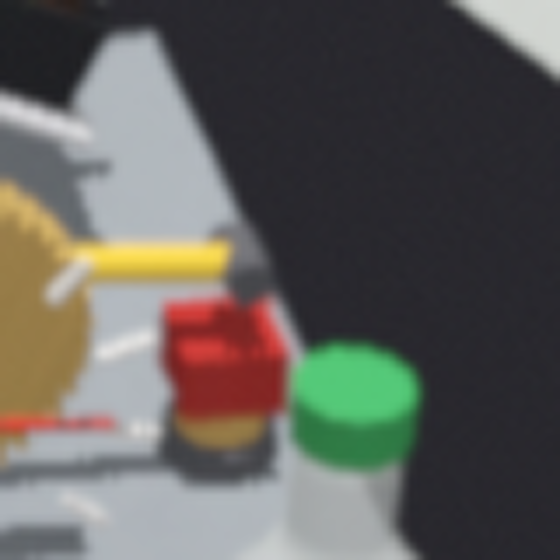

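The red head's top corners at (175,362) and (285,352) fit a top near z 62–64 mm. The roller at about (248,262) has z near 86 mm, so roughly 14 mm, or 0.85 turn, remains. I continue at a moderate pace and then slowly.

```bash
python3 -c "
from tab import *
c=(-21.7,-43.1)
table(c,(-34,-86),974,14,2)
table(c,(-16,2)  if 0 else (-34,-86),974,4,1)
"
```

```text
1044 [[11, -2], [22, -1], [32, 2], [41, 8], [49, 16]] [15.0, -70.0]
1114 [[5, 10], [8, 21], [8, 32], [6, 42], [1, 52]] [16.0, -18.0]
994 [[3, -1], [6, -2], [9, -2], [12, -2], [15, -2]] [-19.0, -88.0]
```

>>> drive_tool --deltas '[[[11, -2, 0], 0, 0.1], [[22, -1, 0], 0, 0.1], [[32, 2, 0], 0, 0.1], [[41, 8, 0], 0, 0.1], [[49, 16, 0], 0, 0.1]]'

```text
clock: 9.8
tool_pos: [0.5643, -0.0014, 0.1915]
tcp_rot: [-179.9, 0.2, -15.9]
contact_force: [-4.0, 4.7, 3.1]
opening: 0.021
```

>>> drive_tool --deltas '[[[5, 10, 0], 0, 0.1], [[8, 21, 0], 0, 0.1], [[8, 32, 0], 0, 0.1], [[6, 42, 0], 0, 0.1], [[1, 52, 0], 0, 0.1]]'

```text
clock: 10.3
tool_pos: [0.5535, -0.0524, 0.1916]
tcp_rot: [-179.8, -0.2, -15.9]
contact_force: [3.8, 4.1, -2.5]
opening: 0.0211
```

```bash
python3 - <<'E'
from h import *
f=cams.grab_frame("side")
im=f["frame"][:,:,::-1].copy()
cr=im[200:280,340:420]
cv2.imwrite(f"pics/side6.png",cv2.resize(cr,None,fx=7,fy=7,interpolation=cv2.INTER_CUBIC))
print(state()["contact_force"],state()["tool_pos"])
E
python3 -c "
from tab import *
c=(-21.7,-43.1)
table(c,(16,-18),1114,6,6)
"
```

```text
[-1.980184    2.24078616  1.64443328] [ 0.5512617  -0.05433353  0.19150135]
1144 [[-3, 4], [-6, 7], [-10, 10], [-14, 13], [-18, 15]] [-2.0, -3.0]
1174 [[-4, 2], [-9, 4], [-13, 4], [-18, 5], [-23, 5]] [-25.0, 2.0]
1204 [[-5, -1], [-9, -2], [-14, -3], [-18, -5], [-22, -8]] [-47.0, -6.0]
1234 [[-4, -3], [-7, -6], [-10, -9], [-13, -13], [-15, -17]] [-62.0, -23.0]
1264 [[-2, -5], [-3, -9], [-4, -14], [-5, -19], [-5, -23]] [-67.0, -46.0]
1294 [[1, -5], [2, -10], [4, -14], [6, -18], [8, -22]] [-59.0, -68.0]
```

View pics/side6.png

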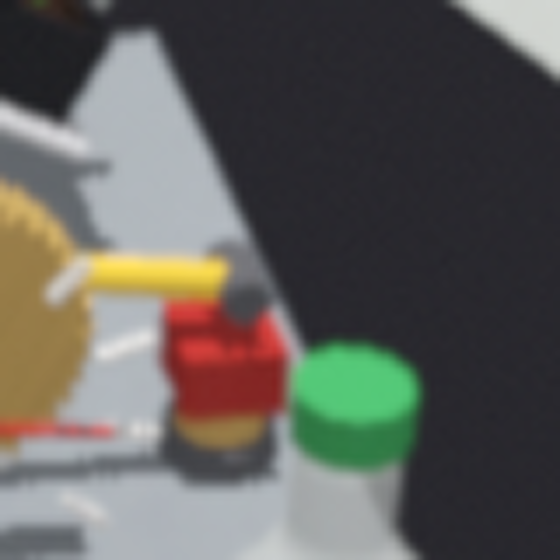

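The roller is now at about (243,287) on screen, an estimated 7 mm above its seat, or about 150° of crank. I take two 30° calls, then smaller steps.

>>> drive_tool --deltas '[[[-3, 4, 0], 0, 0.1], [[-6, 7, 0], 0, 0.1], [[-10, 10, 0], 0, 0.1], [[-14, 13, 0], 0, 0.1], [[-18, 15, 0], 0, 0.1]]'

```text
clock: 10.85
tool_pos: [0.5303, -0.0637, 0.1916]
tcp_rot: [180.0, -0.0, -16.0]
contact_force: [4.0, 1.9, -3.3]
opening: 0.0208
```

>>> drive_tool --deltas '[[[-4, 2, 0], 0, 0.1], [[-9, 4, 0], 0, 0.1], [[-13, 4, 0], 0, 0.1], [[-18, 5, 0], 0, 0.1], [[-23, 5, 0], 0, 0.1]]'

```text
clock: 11.35
tool_pos: [0.507, -0.0615, 0.1916]
tcp_rot: [-180.0, -0.1, -16.0]
contact_force: [5.1, 2.5, -4.1]
opening: 0.0211
```

```bash
python3 -c "
from tab import *
c=(-21.7,-43.1)
table(c,(-25,2),1174,3,16)
"
```

```text
1189 [[-2, 0], [-5, -1], [-7, -1], [-9, -2], [-11, -3]] [-36.0, -1.0]
1204 [[-3, 0], [-5, -1], [-7, -2], [-9, -4], [-11, -5]] [-47.0, -6.0]
1219 [[-2, -1], [-4, -3], [-5, -4], [-7, -6], [-9, -8]] [-56.0, -14.0]
1234 [[-1, -1], [-3, -3], [-4, -5], [-5, -7], [-6, -9]] [-62.0, -23.0]
1249 [[-1, -3], [-2, -5], [-3, -7], [-3, -9], [-4, -12]] [-66.0, -35.0]
1264 [[0, -2], [-1, -4], [-1, -7], [-1, -9], [-1, -11]] [-67.0, -46.0]
1279 [[1, -3], [1, -5], [1, -7], [2, -10], [3, -12]] [-64.0, -58.0]
1294 [[1, -2], [2, -4], [3, -6], [4, -8], [5, -10]] [-59.0, -68.0]
1309 [[1, -2], [3, -4], [4, -6], [6, -7], [8, -9]] [-51.0, -77.0]
1324 [[2, -2], [3, -3], [5, -4], [7, -5], [10, -7]] [-41.0, -84.0]
1339 [[2, -1], [4, -1], [6, -2], [8, -3], [11, -3]] [-30.0, -87.0]
1354 [[2, -1], [4, -1], [7, -1], [9, -1], [11, -1]] [-19.0, -88.0]
1369 [[3, 0], [5, 1], [7, 1], [10, 2], [12, 2]] [-7.0, -86.0]
1384 [[2, 1], [4, 2], [6, 3], [8, 4], [10, 6]] [3.0, -80.0]
1399 [[2, 1], [4, 2], [6, 4], [8, 6], [9, 7]] [12.0, -73.0]
1414 [[2, 2], [3, 4], [4, 6], [6, 8], [7, 10]] [19.0, -63.0]
```

>>> drive_tool --deltas '[[[-2, 0, 0], 0, 0.1], [[-5, -1, 0], 0, 0.1], [[-7, -1, 0], 0, 0.1], [[-9, -2, 0], 0, 0.1], [[-11, -3, 0], 0, 0.1]]'

```text
clock: 11.85
tool_pos: [0.4972, -0.0563, 0.1916]
tcp_rot: [180.0, -0.0, -16.0]
contact_force: [4.4, 0.9, -4.2]
opening: 0.0209
```

```bash
cat > feel.py <<'E'
from h import *
s=state();A=np.array([.5228,-.0194]);d=s["tool_pos"][:2]-A;u=d/np.linalg.norm(d);t=np.array([u[1],-u[0]])
F=s["contact_force"][:2]
ang=np.degrees(np.arctan2(d@[-.2756,-.9613],d@[.9613,-.2756]))%360
print("clk",s["clock"],"ang",ang.round(1),"pull(against cw)",(-F@t).round(2),"radial",(F@u).round(2),"r",np.linalg.norm(d).round(4))
E
python3 feel.py
```

```text
clk 11.85 ang 108.8 pull(against cw) 3.14 radial -3.24 r 0.0449
```

>>> drive_tool --deltas '[[[-3, 0, 0], 0, 0.1], [[-5, -1, 0], 0, 0.1], [[-7, -2, 0], 0, 0.1], [[-9, -4, 0], 0, 0.1], [[-11, -5, 0], 0, 0.1]]'

```text
clock: 12.35
tool_pos: [0.4885, -0.0484, 0.1916]
tcp_rot: [-180.0, -0.1, -16.0]
contact_force: [5.7, -0.0, -6.2]
opening: 0.0209
```

```bash
python3 feel.py
```

```text
clk 12.35 ang 123.8 pull(against cw) 3.7 radial -4.34 r 0.0449
```

>>> drive_tool --deltas '[[[-2, -1, 0], 0, 0.1], [[-4, -3, 0], 0, 0.1], [[-5, -4, 0], 0, 0.1], [[-7, -6, 0], 0, 0.1], [[-9, -8, 0], 0, 0.1]]'

```text
clock: 12.85
tool_pos: [0.4823, -0.039, 0.1916]
tcp_rot: [180.0, -0.2, -16.0]
contact_force: [8.2, 0.7, -5.9]
opening: 0.0209
```

```bash
python3 feel.py
```

```text
clk 12.85 ang 138.2 pull(against cw) 2.98 radial -7.72 r 0.045
```

>>> drive_tool --deltas '[[[-1, -1, 0], 0, 0.1], [[-3, -3, 0], 0, 0.1], [[-4, -5, 0], 0, 0.1], [[-5, -7, 0], 0, 0.1], [[-6, -9, 0], 0, 0.1]]'

```text
clock: 13.35
tool_pos: [0.4789, -0.0294, 0.1916]
tcp_rot: [179.9, -0.1, -16.1]
contact_force: [6.6, -2.0, -5.1]
opening: 0.0212
```

```bash
python3 feel.py
```

```text
clk 13.35 ang 151.2 pull(against cw) 3.43 radial -5.96 r 0.045
```

>>> drive_tool --deltas '[[[-1, -3, 0], 0, 0.1], [[-2, -5, 0], 0, 0.1], [[-3, -7, 0], 0, 0.1], [[-3, -9, 0], 0, 0.1], [[-4, -12, 0], 0, 0.1]]'

```text
clock: 13.85
tool_pos: [0.4779, -0.0178, 0.1916]
tcp_rot: [179.8, -0.1, -16.1]
contact_force: [5.9, -3.8, -4.7]
opening: 0.0207
```

```bash
python3 feel.py
python3 - <<'E'
from h import *
f=cams.grab_frame("side")
im=f["frame"][:,:,::-1].copy()
cr=im[200:280,340:420]
cv2.imwrite(f"pics/side7.png",cv2.resize(cr,None,fx=7,fy=7,interpolation=cv2.INTER_CUBIC))
E
```

```text
clk 13.85 ang 166.0 pull(against cw) 3.59 radial -5.99 r 0.045
```

View pics/side7.png

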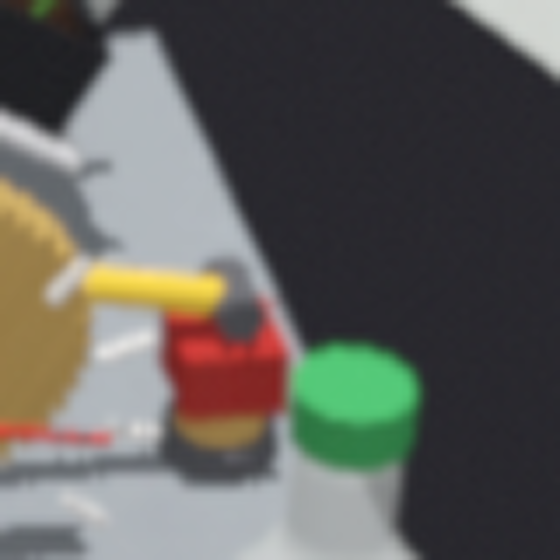

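The roller end is now at about (240,305), and its lower rim at y 340 is nearly on the head, leaving roughly 2 mm. The pull is still only the drag, about 3.4 N, so I keep taking small steps.

>>> drive_tool --deltas '[[[0, -2, 0], 0, 0.1], [[-1, -4, 0], 0, 0.1], [[-1, -7, 0], 0, 0.1], [[-1, -9, 0], 0, 0.1], [[-1, -11, 0], 0, 0.1]]'

```text
clock: 14.4
tool_pos: [0.4795, -0.0071, 0.1916]
tcp_rot: [179.8, -0.0, -16.1]
contact_force: [4.3, -4.9, -2.6]
opening: 0.0212
```

```bash
python3 feel.py
```

```text
clk 14.4 ang 179.9 pull(against cw) 3.53 radial -5.46 r 0.045
```

>>> drive_tool --deltas '[[[1, -3, 0], 0, 0.1], [[1, -5, 0], 0, 0.1], [[1, -7, 0], 0, 0.1], [[2, -10, 0], 0, 0.1], [[3, -12, 0], 0, 0.1]]'

```text
clock: 14.9
tool_pos: [0.4855, 0.0057, 0.1915]
tcp_rot: [179.9, 0.0, -16.0]
contact_force: [0.3, -4.4, -0.4]
opening: 0.0213
```

```bash
python3 feel.py
```

```text
clk 14.9 ang 197.9 pull(against cw) 3.51 radial -2.71 r 0.045
```

>>> drive_tool --deltas '[[[1, -2, 0], 0, 0.1], [[2, -4, 0], 0, 0.1], [[3, -6, 0], 0, 0.1], [[4, -8, 0], 0, 0.1], [[5, -10, 0], 0, 0.1]]'

```text
clock: 15.4
tool_pos: [0.4935, 0.0148, 0.1915]
tcp_rot: [180.0, 0.0, -16.0]
contact_force: [-0.7, -3.7, 1.1]
opening: 0.0214
```

```bash
python3 feel.py
```

```text
clk 15.4 ang 213.4 pull(against cw) 2.97 radial -2.38 r 0.0451
```

>>> drive_tool --deltas '[[[1, -2, 0], 0, 0.1], [[3, -4, 0], 0, 0.1], [[4, -6, 0], 0, 0.1], [[6, -7, 0], 0, 0.1], [[8, -9, 0], 0, 0.1]]'

```text
clock: 15.9
tool_pos: [0.5028, 0.021, 0.1915]
tcp_rot: [179.9, 0.1, -16.0]
contact_force: [-5.5, -5.0, 5.0]
opening: 0.0209
```

```bash
python3 feel.py
python3 - <<'E'
from h import *
f=cams.grab_frame("side")
im=f["frame"][:,:,::-1].copy()
cr=im[200:280,340:420]
cv2.imwrite(f"pics/side8.png",cv2.resize(cr,None,fx=7,fy=7,interpolation=cv2.INTER_CUBIC))
E
```

```text
clk 15.9 ang 227.7 pull(against cw) 7.15 radial -2.0 r 0.0451
```

View pics/side8.png

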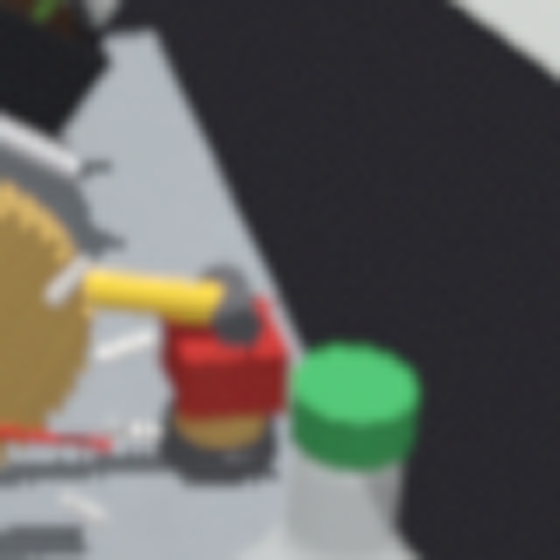

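The pull has jumped to 7.2 N from a 3.3 N drag, and the picture shows the roller on the head, so contact is made at about 60 N. I add about 4 mm to seat it firmly and then hold.

>>> drive_tool --deltas '[[[1, -1, 0], 0, 0.1], [[2, -1, 0], 0, 0.1], [[3, -2, 0], 0, 0.1], [[4, -2, 0], 0, 0.1], [[4, -2, 0], 0, 0.1]]'

```text
clock: 16.45
tool_pos: [0.5058, 0.0224, 0.1914]
tcp_rot: [179.9, 0.3, -16.0]
contact_force: [-7.0, -4.3, 6.5]
opening: 0.0212
```

```bash
python3 feel.py
```

```text
clk 16.45 ang 231.9 pull(against cw) 8.08 radial -1.37 r 0.0451
```

>>> drive_tool --deltas '[[[0, 0, 0], 0, 0.1], [[0, 0, 0], 0, 0.1], [[0, 0, 0], 0, 0.1]]'

```text
clock: 16.75
tool_pos: [0.5058, 0.0224, 0.1914]
tcp_rot: [179.9, 0.3, -16.0]
contact_force: [-6.7, -5.0, 6.5]
opening: 0.0211
```

```bash
python3 feel.py
```

```text
clk 16.75 ang 231.8 pull(against cw) 8.06 radial -2.09 r 0.0451
```

>>> drive_tool --deltas '[[[0, 0, 0], 0, 0.3], [[0, 0, 0], 0, 0.6], [[0, 0, 0], 0, 0.9], [[0, 0, 0], 0, 0.9], [[0, 0, 0], 0, 0.9]]'

```text
clock: 17.25
tool_pos: [0.5084, 0.0228, 0.1916]
tcp_rot: [-179.9, -0.0, -16.0]
contact_force: [-0.3, 0.0, 0.5]
opening: 0.05
```

>>> drive_tool --deltas '[[[0, 0, 0], 0, 0.9], [[0, 0, -10], 0, 0.9], [[0, 0, -40], 0, 0.9], [[0, 0, -70], 0, 0.9], [[0, 0, -80], 0, 0.9]]'

```text
clock: 17.75
tool_pos: [0.5099, 0.0226, 0.2753]
tcp_rot: [-179.9, -0.4, -16.0]
contact_force: [0.2, 0.5, 0.3]
opening: 0.0776
```

Run:
```python
from h import *
fs={}
for n in("side","top"):
    f=fs[n]=cams.grab_frame(n)
    im=f["frame"][:,:,::-1]
    cr=im[150:300,220:420] if n=="side" else im[140:300,220:420]
    cv2.imwrite(f"pics/{n}9.png",cv2.resize(cr,None,fx=4,fy=4,interpolation=cv2.INTER_CUBIC)[:600,:800])
    print(n,blobs(f,"yellow",5)[0])
print(state()["contact_force"],state()["tool_pos"],state()["tcp_rot"])
```

```text
side [([251, 203, 11, 10, 92], [256.0, 207.2]), ([352, 240, 19, 6, 66], [362.0, 242.1])]
top []
[-0.34191314  0.19512879 -0.68909035] [0.5090859  0.02225885 0.27344245] [-179.93815931   -0.22844747  -16.00755554]
```

View pics/side9.png

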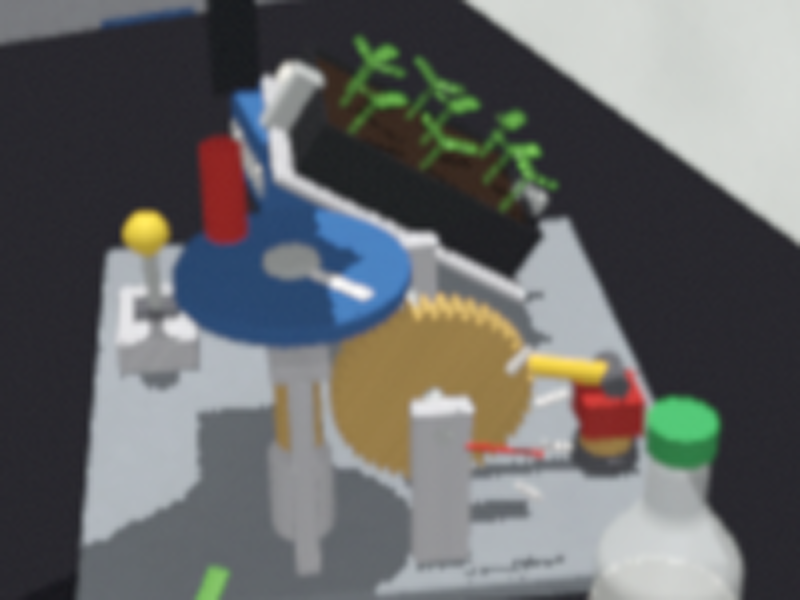

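View pics/top9.png

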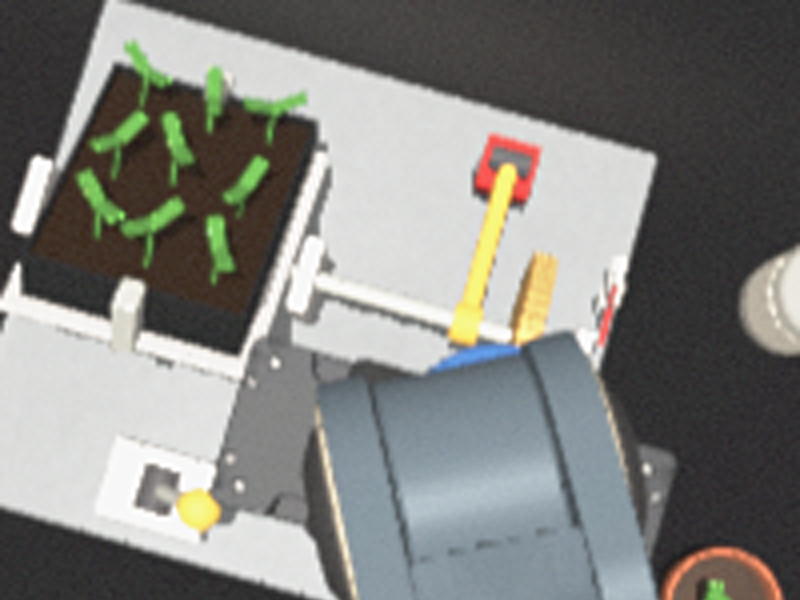

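The roller (zoomed side (612,372)) rests on the red head and stays there after release. The lever is still open, with its ball at zoomed top (198,510). I straddle the ball with open fingers, which keeps the gripper body clear of the handle, and push with the -y finger.

>>> drive_tool --deltas '[[[-14, -31, 0], 0, 0.9], [[-28, -62, 0], 0, 0.9], [[-42, -93, 0], 0, 0.9], [[-55, -124, 0], 0, 0.9], [[-55, -124, 30], 0, 0.9]]'

```text
clock: 18.35
tool_pos: [0.4897, 0.163, 0.2436]
tcp_rot: [-179.6, -0.3, -15.5]
contact_force: [1.2, 0.4, 0.5]
opening: 0.0785
```

Run:
```python
from h import *
fs={}
for n in("side",):
    f=fs[n]=cams.grab_frame(n)
    im=f["frame"][:,:,::-1]
    cr=im[120:270,200:380]
    cv2.imwrite(f"pics/{n}10.png",cv2.resize(cr,None,fx=4,fy=4,interpolation=cv2.INTER_CUBIC)[:600,:800])
s=state();print(s["contact_force"],s["tool_pos"],s["tcp_rot"],s["opening"],s["clock"],s["qpos"])
d=s["tool_pos"][:2]-[.6259,.0863];print("stand xy",d@[.9613,-.2756],d@[.2756,.9613])
```

```text
[-1.90017121 -2.45706708 -3.8261189 ] [0.48606436 0.15811094 0.23639741] [179.83971531   0.36410137 -15.68677267] 0.07805963141994253 18.4 [   4.56418665   13.67364121  -32.02138058  107.14354399    8.03046971
   61.81700676 -136.26689253]
stand xy -0.15421509642739817 0.03049315143134747
```

View pics/side10.png

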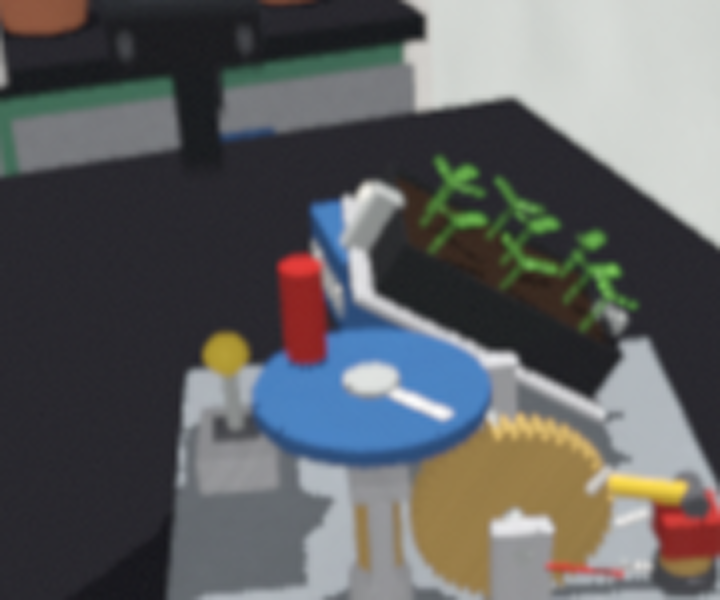

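The gripper is above the clamp ball (screen (226,353)) and the roller is still on the stop. I descend around the ball.

>>> drive_tool --deltas '[[[0, 0, 30], 0, 0.9], [[0, 0, 65], 0, 0.9], [[0, 0, 100], 0, 0.9], [[0, 0, 130], 0, 0.9], [[0, 0, 146], 0, 0.9]]'

```text
clock: 18.9
tool_pos: [0.4869, 0.1543, 0.092]
tcp_rot: [179.7, 0.3, -16.1]
contact_force: [0.3, -0.9, -0.2]
opening: 0.0787
```

Run:
```python
from h import *
for n in("side","top"):
    f=cams.grab_frame(n)
    im=f["frame"][:,:,::-1]
    cr=im[150:300,200:380] if n=="side" else im[150:300,200:400]
    cv2.imwrite(f"pics/{n}11.png",cv2.resize(cr,None,fx=4,fy=4,interpolation=cv2.INTER_CUBIC)[:600,:800])
s=state();print(s["contact_force"],s["tool_pos"],s["tcp_rot"],s["opening"],s["clock"],s["qpos"])
d=s["tool_pos"][:2]-[.6259,.0863];print("stand xy",d@[.9613,-.2756],d@[.2756,.9613])
```

```text
[-0.02888629 -0.82623045  0.67647465] [0.48676046 0.15439458 0.09233788] [179.72497662   0.3787948  -16.04915853] 0.07861479475372878 19.0 [   0.84978504   23.91459934  -28.79499634  115.65222763   16.03986194
   44.72275242 -143.51357896]
stand xy -0.15252170989078676 0.027112463723441033
```

View pics/side11.png

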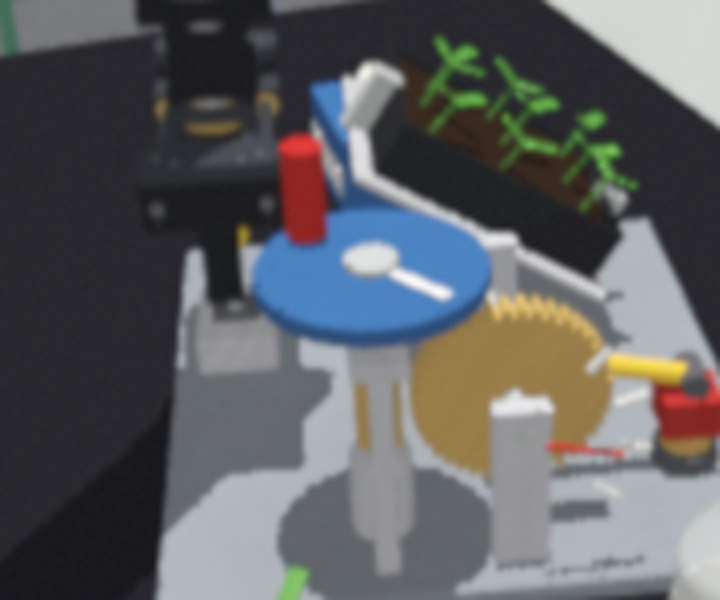

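View pics/top11.png

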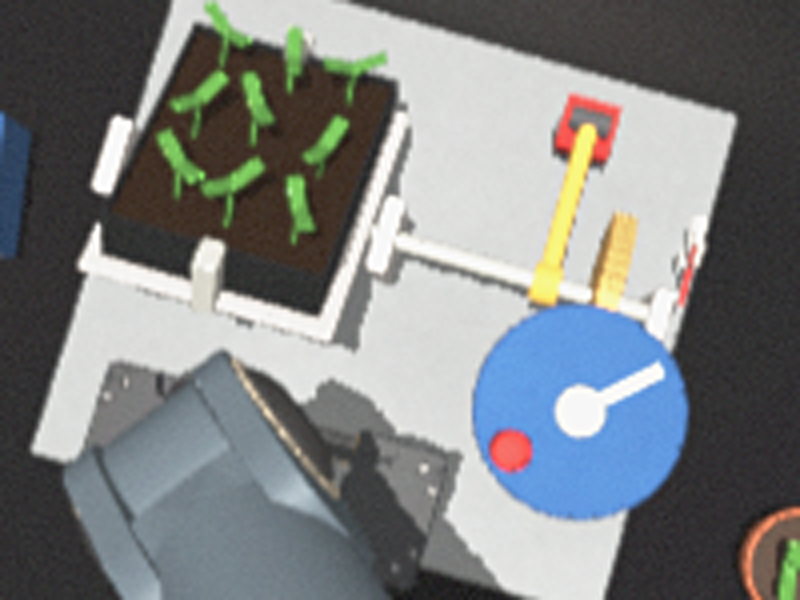

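The fingers straddle the rod, with the ball just visible at screen (243,235), and nothing else is touched. Joint 7 is at -143.5° of its -152° range, so I ease the yaw a little while pushing along stand +y.

>>> drive_tool --deltas '[[[2, -8, 0], 0, 0.9], [[2, -14, 0], -0.05, 0.9], [[0, -20, 0], -0.12, 0.9], [[-2, -27, 0], -0.18, 0.9], [[-4, -34, 0], -0.22, 0.9]]'

```text
clock: 19.5
tool_pos: [0.4961, 0.1904, 0.097]
tcp_rot: [180.0, -0.1, -3.3]
contact_force: [0.6, -1.2, 1.7]
opening: 0.0784
```

```bash
cat > chk.py <<'E'
from h import *
import sys
k=sys.argv[1]
for n in("side","top"):
    f=cams.grab_frame(n)
    im=f["frame"][:,:,::-1]
    cr=im[150:300,200:390] if n=="side" else im[150:300,200:400]
    cv2.imwrite(f"pics/{n}{k}.png",cv2.resize(cr,None,fx=4,fy=4,interpolation=cv2.INTER_CUBIC)[:600,:800])
    print(n,blobs(f,"yellow",5)[0])
s=state();print(s["contact_force"],s["tool_pos"],s["tcp_rot"],s["opening"],s["clock"],s["qpos"])
d=s["tool_pos"][:2]-[.6259,.0863];print("stand xy",d@[.9613,-.2756],d@[.2756,.9613])
E
python3 chk.py 12
```

```text
side [([251, 201, 4, 9, 28], [252.7, 205.0]), ([352, 240, 19, 6, 66], [362.0, 242.1])]
top [([262, 261, 6, 9, 39], [264.7, 264.4])]
[ 0.7276146  -0.148528   -1.26414357] [0.49579147 0.19174    0.09666337] [-1.79898812e+02 -1.27201516e-01 -3.32967406e+00] 0.07824196954130248 19.6 [  -0.44217223   25.59611358  -31.93583145  113.09461852   18.45993226
   46.12900099 -136.10206364]
stand xy -0.15413259599048879 0.06550156111602032
```

View pics/side12.png

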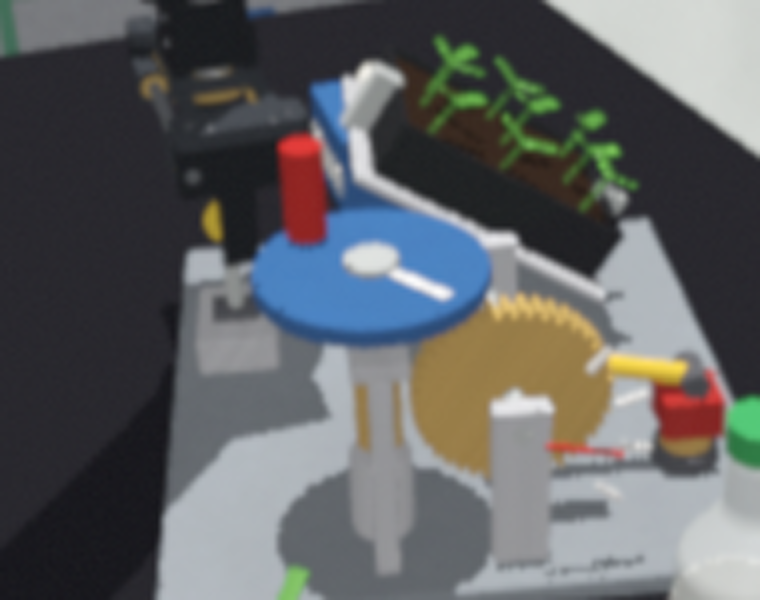

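The ball at screen (213,220) is now pushed and in contact with the finger's left part. I continue, shifting about 6 mm toward stand -x.

>>> drive_tool --deltas '[[[-3, -10, 0], 0, 0.9], [[-2, -20, 0], 0, 0.9], [[0, -29, 0], 0, 0.9], [[2, -38, 0], 0, 0.9], [[4, -47, 0], 0, 0.9]]'

```text
clock: 20.1
tool_pos: [0.5017, 0.2378, 0.0953]
tcp_rot: [180.0, 0.0, -3.4]
contact_force: [-0.3, -1.1, -1.0]
opening: 0.0784
```

```bash
python3 chk.py 13
```

```text
side [([352, 240, 19, 6, 66], [362.0, 242.1])]
top [([332, 223, 6, 3, 6], [334.5, 224.2]), ([239, 255, 8, 9, 58], [242.6, 259.0])]
[ 0.14144325  0.4954304  -0.18465291] [0.50181937 0.238991   0.09551361] [-1.79906016e+02 -9.99204869e-03 -3.28585100e+00] 0.07823855441124775 20.2 [  -5.32781645   27.70036764  -31.70062959  109.91193853   19.22337471
   47.59158315 -140.50245825]
stand xy -0.16136035228756787 0.11258523902432256
```

View pics/side13.png

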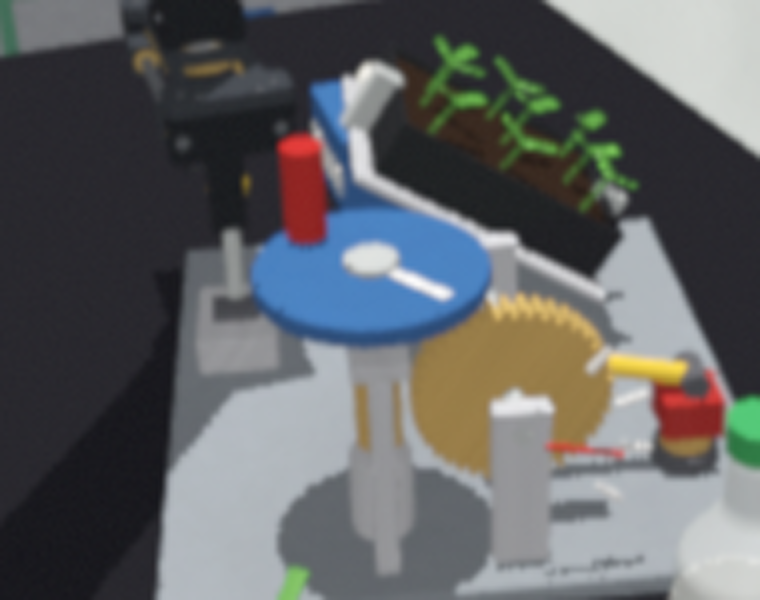

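The ball is now centred behind the pushing finger and the rod is past upright. I push on gently to the end stop.

>>> drive_tool --deltas '[[[1, -4, 0], 0, 0.9], [[2, -8, 0], 0, 0.9], [[2, -11, 0], 0, 0.9], [[3, -14, 0], 0, 0.9], [[3, -16, 0], 0, 0.9]]'

```text
clock: 20.7
tool_pos: [0.5057, 0.2519, 0.0954]
tcp_rot: [179.9, 0.0, -3.4]
contact_force: [0.5, -4.4, 1.3]
opening: 0.0786
```

>>> drive_tool --deltas '[[[0, -1, 0], 0, 0.9], [[0, -2, 0], 0, 0.9], [[0, -3, 0], 0, 0.9], [[1, -4, 0], 0, 0.9], [[1, -5, 0], 0, 0.9]]'

```text
clock: 21.2
tool_pos: [0.506, 0.2522, 0.0948]
tcp_rot: [179.4, 0.2, -3.6]
contact_force: [-3.2, -11.1, 5.3]
opening: 0.0783
```

```bash
python3 chk.py 14
```

```text
side [([352, 240, 19, 6, 66], [362.0, 242.1])]
top [([332, 223, 6, 3, 6], [334.5, 224.2]), ([234, 253, 7, 10, 50], [236.9, 257.7])]
[ -2.63228953 -11.21775817   4.31340245] [0.5059824  0.25217056 0.09482377] [179.4340196    0.20319687  -3.56158604] 0.07857912899149595 21.3 [  -7.14342317   28.67781438  -31.26278994  108.32061508   19.73357651
   48.87474311 -142.15420691]
stand xy -0.1609907143592278 0.1264020793516249
```

View pics/side14.png

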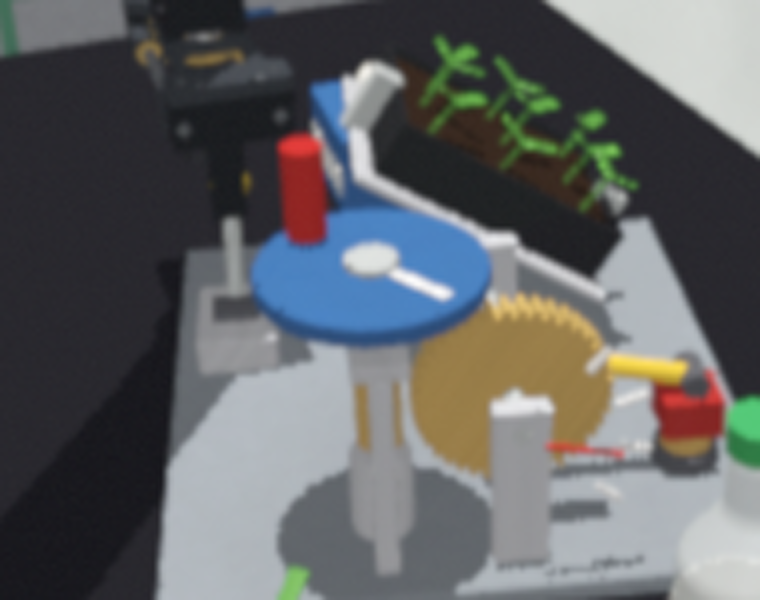

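The lever meets its end stop: the push rose to 11 N with no further motion, at the predicted place. I back off, centre over the ball and lift clear.

>>> drive_tool --deltas '[[[-1, 6, 0], 0, 0.9], [[-3, 13, 0], 0, 0.9], [[-5, 22, 0], 0, 0.9], [[-5, 24, 0], 0, 0.9], [[-5, 24, 0], 0, 0.9]]'

```text
clock: 21.8
tool_pos: [0.5006, 0.2337, 0.0957]
tcp_rot: [-180.0, -0.0, -3.4]
contact_force: [0.7, -0.4, 0.3]
opening: 0.0786
```

>>> drive_tool --deltas '[[[0, 0, -25], 0, 0.9], [[0, 0, -60], 0, 0.9], [[0, 0, -100], 0, 0.9], [[0, 0, -150], 0, 0.9], [[0, 0, -200], 0, 0.9]]'

```text
clock: 22.3
tool_pos: [0.5001, 0.2344, 0.2974]
tcp_rot: [-180.0, 0.0, -3.3]
contact_force: [1.5, 0.1, 0.4]
opening: 0.0782
```

```bash
python3 chk.py 15
```

```text
side [([252, 191, 10, 9, 75], [256.6, 194.9]), ([353, 240, 18, 6, 65], [362.2, 242.1])]
top [([332, 223, 6, 3, 6], [334.5, 224.2])]
[ 0.21566867  0.70220325 -0.02481697] [0.50357979 0.23733278 0.30331555] [-179.5653391    -0.75600901   -3.35120769] 0.07841750824628997 22.4 [-4.51032766e-02  1.51173061e+01 -3.62392078e+01  9.69889442e+01
  9.57734965e+00  7.01053237e+01 -1.31826436e+02]
stand xy -0.15921104991024101 0.11147636328905382
```

View pics/side15.png

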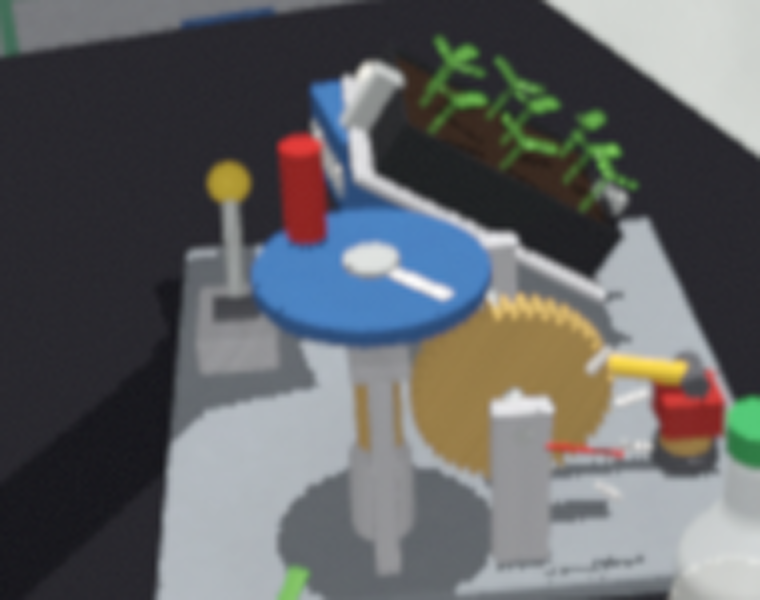

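View pics/top15.png

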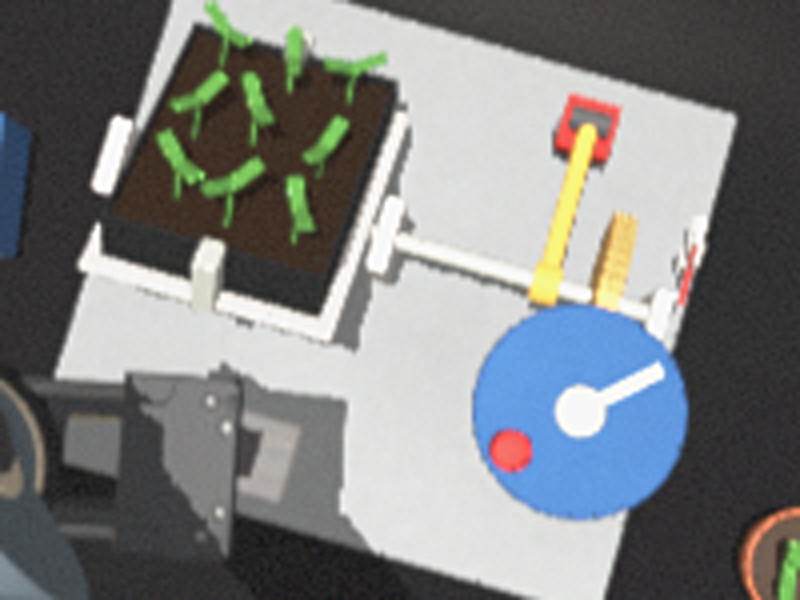

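The wheel and roller are unchanged, and the ball now stands at side full-frame (257,195). I check that pixel against the predicted locked position and compare the bystanders with the first picture.

Run:
```python
from h import *
f=cams.grab_frame("side");O=np.array([.6259,.0863])
for a in (0,.1,.5,.8,.9,1.0):
    y=.06+.085*np.sin(a-.5);z=.036+.085*np.cos(a-.5)
    print(a,proj(f,np.r_[O+np.array([-.15*.9613+y*.2756,.15*.2756+y*.9613]),z]).round(1))
im=f["frame"][:,:,::-1];a=cv2.imread("pics/side0.png")
t=cams.grab_frame("top");b=cv2.imread("pics/top0.png")
print("bottle/pot diff",cv2.absdiff(im,a)[250:360,240:420].mean(),"top right",cv2.absdiff(t["frame"][:,:,::-1],b)[180:320,380:460].mean(),"tissues",cv2.absdiff(t["frame"][:,:,::-1],b)[165:220,145:205].mean())
print(state()["contact_force"],state()["clock"])
```

```text
0 [256.9 210.9]
0.1 [256.8 208.1]
0.5 [256.8 199.3]
0.8 [257. 196.]
0.9 [257.2 195.6]
1.0 [257.3 195.6]
bottle/pot diff 1.7208249158249158 top right 3.0481845238095238 tissues 2.2928282828282827
[ 0.02111904 -0.71582592 -1.68407261] 22.5
```

The side view cannot tell 0.8 from 1.0 rad, so I move the arm aside for a top view.

>>> drive_tool --deltas '[[[0, 45, 0], 0, 0.9], [[0, 90, 0], 0, 0.9], [[0, 135, 0], 0, 0.9], [[0, 180, 0], 0, 0.9], [[0, 225, 0], 0, 0.9]]'

```text
clock: 23.0
tool_pos: [0.4859, 0.0075, 0.2937]
tcp_rot: [180.0, 0.2, -3.4]
contact_force: [0.6, 0.4, -0.0]
opening: 0.0784
```

>>> drive_tool --deltas '[[[0, 0, 0], 0, 0.9], [[0, 0, 0], 0, 0.9], [[0, 0, 0], 0, 0.9]]'

```text
clock: 23.3
tool_pos: [0.4867, 0.0107, 0.2946]
tcp_rot: [-180.0, 0.1, -3.3]
contact_force: [0.6, 0.1, 0.2]
opening: 0.0783
```

```bash
python3 chk.py 16
python3 - <<'E'
from h import *
f=cams.grab_frame("top");O=np.array([.6259,.0863])
for a in (0,.1,.5,.8,.9,1.0):
    y=.06+.085*np.sin(a-.5);z=.036+.085*np.cos(a-.5)
    print(a,proj(f,np.r_[O+np.array([-.15*.9613+y*.2756,.15*.2756+y*.9613]),z]).round(1))
E
```

```text
side [([252, 190, 11, 10, 88], [256.7, 194.5]), ([352, 240, 19, 6, 66], [362.0, 242.1])]
top [([242, 256, 2, 5, 6], [242.7, 257.7])]
[ 0.33499539  0.30742618 -0.0567067 ] [0.48698868 0.01100137 0.29501864] [-1.79975092e+02  5.32456890e-02 -3.20974748e+00] 0.07850206608558384 23.4 [  20.35419564    7.59575462  -29.26576807  105.5964484     3.9621077
   67.86299376 -103.40455989]
stand xy -0.11278314711463462 -0.11066852739623335
0 [271.7 266.4]
0.1 [268.4 265.6]
0.5 [254.4 261.7]
0.8 [244.3 258.7]
0.9 [241.2 257.7]
1.0 [238.3 256.8]
```

View pics/top16.png

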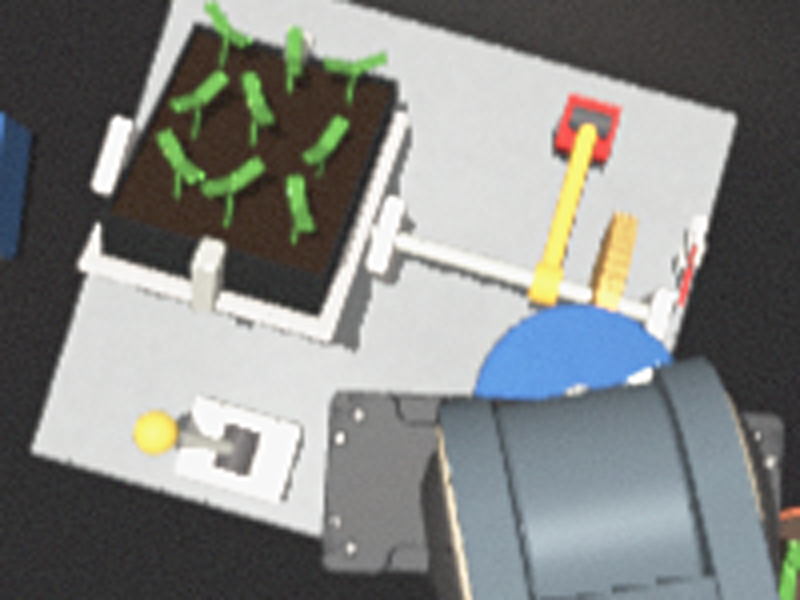

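The ball is at zoomed (155,432), or full-frame (238.8,258), which matches 1.0 rad (238.3,257). The fingers are free, so I hand in.

```bash
python3 -c "
from rig import hand_in
print(hand_in())"
```

```text
the job is handed in; nothing more can be done
None
```

The stand is tipped one division, its roller is seated on the red stop, and the clamp lever is fully over. I handed the job in at about 23.5 s, with no verdict reported.

- **Cranking:** I turned the handle clockwise about 3.5 turns. At the end the pull rose from about 3.3 N of drag to 8.1 N, which puts roughly 80–105 N on the stop. That is estimated from the pull, not measured directly. I held it there and then let go.
- **Clamp:** I pushed the yellow ball over with the outside finger until it met the end stop, where the push rose to 11 N with no further motion. I then backed off and lifted clear.
- **Last checks:**
  - In the top view the ball is at pixel 238.8, against 238.3 predicted for 1.0 rad and 241.2 for 0.9 rad.
  - The roller was still on the red head in the pictures.
  - The contact force on the tool read near zero, with the fingers in free air.
  - The areas around the bottle, pot and tissue box looked the same as in the first pictures.
- **Disagreements:** The vision estimate of the crank axis was about 3.5 mm off the circle I felt while turning, so I used the felt one. The side view cannot tell 0.8 from 1.0 rad on the lever, so that check rests on the top view and the end-stop feel.

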